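# Shut and clamp the tea tub

### The arm

A 7-joint arm with a two-finger parallel gripper is mounted at the origin on a cart in front of the work surface, level with it; the furniture and walls round the work are solid. World frame = base frame: x ahead of the robot, y to its left, z up, the work surface at z = 0. Lengths are in m, angles in rad, forces in N, time in s.
With the tool pointing down it reaches from about 0.4 to 0.85 m from the base axis. Payload 4.5 kg.
Tool frame: the origin (TCP) lies between the finger pads; the fingertips stand r.tip_reach ahead of it and the grasp point (between the pads) lies 11 mm behind it (r.tip_reach is the distance from the TCP to the fingertips, in m); z points along the fingers, y is the line along which they close (so a half turn about z gives the same grasp; the last joint's range is limited). The gripper opens to 88 mm and grips with 3 to 60 N. Pads are 18 mm wide; open, the fingers measure 123 mm over their backs; the gripper's body (75 mm by 187 mm) begins 45 mm behind the grasp point.
Start: joints at [-1.289, 0.689, -0.195, 1.565, 0.157, 0.902, -0.215], TCP at [0.153, 0.606, 0.247] pointing down, gripper open.
Joint ranges: [-3.01, 3.01], [-0.46, 2.08], [-1.47, 1.51], [0.13, 2.56], [-1, 4.14], [0.04, 2.09], [-2.66, 2.66]. Speed limits (rad/s): [2.57, 2.57, 3.14, 3.14, 3.14, 3.14, 3.14].

### API

Orientations are given as a unit quaternion [x, y, z, w].
In Python, from plant import r, vision, workorder gives the robot as it stands.
- The arm moves only by the tool drive_tool, never from a script. Its argument "targets" is a list of rows, each an object of numbers: "tx", "ty", "tz": the shift along the world's x, y, z in units of 0.03 m (1.0 is 0.03 m); "wx", "wy", "wz": the turn, a rotation vector about the world's x, y, z in units of 60 degrees (1.0 is 60 degrees); "claw": the opening, from -1 (shut) to 1 (fully open). A call has exactly 8 rows; each row shifts and turns the commanded pose from where the row before left it; what a row does not reach is not made up. A row lasts 1/10 s, in which the tool goes at most 50 mm and 8.59 degrees, less where a joint would pass 70% of its speed; a pose out of reach is approached as far as the arm can. A call with a number of a shift or a turn outside -1 to 1 is refused whole. A call with a gripper value outside its range is refused whole. The fingers move at their own pace and stop on an object; "force" is the grip in N (left out, the last holds). Time passes only in rows, so rows that do not move let the fingers close, or fill a call up. It gives the time, the measured TCP pose, the force, the opening and the grip force at its end, in the units of the state.
- r.get_state(): the state, without advancing time (a new reading comes with each control period).
- vision.snapshot(name): name is "side" or "top"; returns a dict with "image" (420x560x3 uint8, blue, green, red), "range_z" (420x560 float32, m along the optical axis (not along the pixel's ray), 0 where there is no reading), "K" (3x3 intrinsics, pixels), "cam_to_world" (4x4, takes a point from camera to world coordinates). Camera axes: x right, y up, looking along -z (the intrinsics and any distortion apply to the point x, -y, -z); pixel columns grow to the right and rows downward; lengths in m; the calibration is good to about 2 mm. A picture is of the moment at which its call begins.
- workorder.finish_job(): hands the job in; it is judged then, once.
The state is a dict: "clock": time; "q": joint angles; "qd": joint speeds; "joint_torque": joint torques, N m; "tool_pos": TCP position; "eef_rot": TCP orientation; "contact_force": force on the tool from outside, world axes, zero at the start; "moment": the same for the moment, N m; "opening": opening from 0.0 (shut) to 1.0 (fully open); "finger_force": force on a finger pad.
Only numpy, scipy, OpenCV 4.12 (cv2) and the standard library are available. Lean on these libraries where they do the work, as an engineer would, in place of code of your own. Each camera call takes 0.05 s, during which the arm holds its last target. There are 200 camera calls.

### The job

Shut the tea tub so that it is airtight: push its lid down past the tight wiping edge of the rubber seal until it beds on the seal, flip the latch's wire loop over the upturned lip at the front of the lid, then press the lever down until it lies fully home against the front of the tub and the lid is drawn tight. Lid and lever are stiff but light, so feel your way and never push either with more than 25 N; leave everything else where it stands.

Things in the scene. Friction and masses are not known exactly. Their poses are not given: they have to be found in the camera images.
- tub: Open grey metal tub with two tea boxes in it, fixed to the worktop, 170 (x) x 210 (y) x 108 (z) mm. Origin: centre of its underside. z up, +x from the latch side to the hinge side: the front wall (x = -85) faces the robot more or less. A black rubber seal lies on its rim; steel grips at its sides reach y = +-122. Points below marked 'tub' are in this frame, in mm.
- lid (a joint): Hinge of the light wooden lid (176 deep x 216 wide x 10 thick, 0.4 kg). 0: level, upper face at tub z = 124, front edge at tub x = -87; grows as it opens up. Starts at 0.35 to 0.6; stiff (0.45 Nm), stays where left. At 0.046 it meets the seal's tight wiping edge (11 N at lid_front to push on; stays), at 0.026 it beds on the seal (34 N per mm, springs back). Latched: about 0.009.
- lid_hinge (a point): Middle of the lid's hinge axis, at tub (89, 0, 116); the axis is along y. Axes of the lid: z out of its upper face, which lies 8 mm above this point; -x to its front edge.
- lid_front (a point): Point on the lid's upper face on its middle line, 160 mm before the hinge axis: a good place to push the lid down. Axes of the lid.
- keeper (a point): Place of the crossbar's centre when hooked. The keeper, a steel casting 24 wide (y) at the middle of the lid's front edge, forms a trough along y: its back slopes down from the lid's top edge, its floor is 2.5 mm below this point, its upturned lip (3 thick) has its inner face 3 mm before this point (-x) and its top 3.5 mm above it, 2.5 mm below the lid's top. Axes of the lid.
- lever (a joint): Hinge of the steel lever (channel 22 wide, 61 long, 10 deep). 0: home, hanging down flat before the tub's front; grows as its tip swings out and up (pi/2: level). Starts at 1.85 to 2.15, outer face up; stiff (0.35 Nm), stays where left. Loop hooked: harder from 1.2 on, up to 0.8 Nm (16 N at lever_pad) near 0.6, falls past dead centre (0.12) to about 6 N; a hard stop at 0.
- lever_hinge (a point): Middle of the lever's hinge axis (along y), at tub (-95, 0, 91). Axes of the lever: parallel to the tub's when home; its free end points to -z, its outer (pressing) face looks to -x.
- lever_pad (a point): Point of the lever's flat outer face on its middle line, 48 mm from the hinge axis along the lever and 8 mm before it. Axes of the lever.
- loop (a joint): Hinge (along y) of the wire loop on the lever. Loop tilt from vertical towards the lid = lever value - loop value. Starts at 2.84: folded out, lying on the lever's outer face. About 1.5: leaning on the lid (tilt 0.46) with the lever up. About 0: all closed. Swings freely and falls to either side by its weight.
- loop_pin (a point): Middle of the loop's pin, carried by the lever: from lever_hinge 1.5 mm to +x and 11.9 mm to -z in the lever's axes.
- crossbar (a point): Middle of the loop's crossbar (5 mm round steel, along y), 39.0 mm from the pin. Loop 42 mm wide outside, 34 inside, wires 4.4 mm: wider than lever and keeper, so both side wires can be held from above at the crossbar. Let go 0.2 rad past vertical it falls on the lid's front edge behind the lip; pressing the lever then draws it against the lip. Axes of the loop: z from pin to bar.
- espresso_cup: white espresso cup with a handle, 62x88x50 mm, left of the tub's front; a bystander, origin at the centre of its underside
- teaspoon: steel teaspoon lying right of the latch, 137x28x13 mm; a bystander, origin at the centre of its underside
- wooden_spoon: wooden spoon lying at the front edge, 316x54x14 mm; a bystander, origin at the centre of its underside
- spice_a: upright spice jar with a dark cap, 41x41x105 mm, close to the right of the tub; a bystander, origin at the centre of its underside
- honey_jar: honey jar with a black lid, 63x63x94 mm, close to the left of the tub; a bystander, origin at the centre of its underside

How it is judged:
By the outcome, as a careful person would: the job done as asked, in the order asked, and still so for the second after the job is handed in, with the robot touching nothing.
It also fails if it takes over 72 s, if anything falls off the work surface, if the arm or the gripper's body presses on something with over 40 N, if the wrist force passes 120 N, or if a joint passes its speed limit or range.

## Working session

There is one attempt and no reset: what is moved stays moved. The work goes in short steps, Python scripts to look and compute and a tool call to move; the robot and the scene stay as the last step left them, time stands still between calls to the robot, and variables do not carry over. Pictures are saved under pics/ and viewed, at most 10 in all, crops included, and the job is handed in when it is done.

Besides the shell and the picture viewer there is one more tool, called after ">>>" in YAML: its name, and indented under it one key for each argument. drive_tool: Moves the arm, as the interface text tells. Its arguments: {"type":"object","properties":{"targets":{"type":"array","items":{"type":"object","properties":{"tx":{"type":"number"},"ty":{"type":"number"},"tz":{"type":"number"},"wx":{"type":"number"},"wy":{"type":"number"},"wz":{"type":"number"},"claw":{"type":"number"}}}},"force":{"type":"number"}},"required":["targets"]}

```bash
mkdir -p pics; ls; python3 - <<'E'
from plant import r,vision
import cv2,numpy as np
print(r.tip_reach, r.get_state())
a=[]
for n in("side","top"):
    s=vision.snapshot(n); cv2.imwrite(f"pics/{n}0.png",s["image"]); print(n,s["K"],s["cam_to_world"]); np.savez(f"{n}0.npz",**s)
E
```

```text
pics
0.008 {'clock': 0.0, 'q': array([-1.2892107 ,  0.68998855, -0.19452566,  1.56634166,  0.15730997,
        0.90248255, -0.21508558]), 'qd': array([ 3.77521584e-04,  4.91385609e-04, -4.04066013e-05, -4.79478859e-04,
        3.06108515e-04, -1.47346388e-03,  3.95639461e-04]), 'joint_torque': array([-1.03846944e-04, -5.27562475e+01, -1.26677748e+00, -1.53435749e+01,
       -5.25821478e-02,  6.32885683e-03,  1.73743510e-04]), 'tool_pos': array([0.15317808, 0.60530543, 0.24590809]), 'eef_rot': array([ 1.23519627e-01,  9.92341709e-01, -9.12046493e-04, -4.79367677e-05]), 'contact_force': array([ 0.24119808,  0.20858435, -0.48942825]), 'moment': array([-0.04131282,  0.01120707,  0.03306585]), 'finger_force': 0.0, 'opening': 0.9965109915385494}
side [[438.24355129   0.         271.39014711]
 [  0.         438.24355129 211.18015737]
 [  0.           0.           1.        ]] [[ 0.99964375  0.02235045 -0.01458841  0.57689718]
 [-0.02438718  0.54276783 -0.83952864 -0.63304977]
 [-0.01084572  0.83958534  0.54311954  0.67849583]
 [ 0.          0.          0.          1.        ]]
top [[434.46046123   0.         272.04649179]
 [  0.         434.46046123 206.66470983]
 [  0.           0.           1.        ]] [[ 0.02928421  0.9992468  -0.02546105  0.55295507]
 [-0.99938125  0.02877269 -0.02022984  0.25019752]
 [-0.01948202  0.02603771  0.9994711   0.97706088]
 [ 0.          0.          0.          1.        ]]
```

View pics/side0.png

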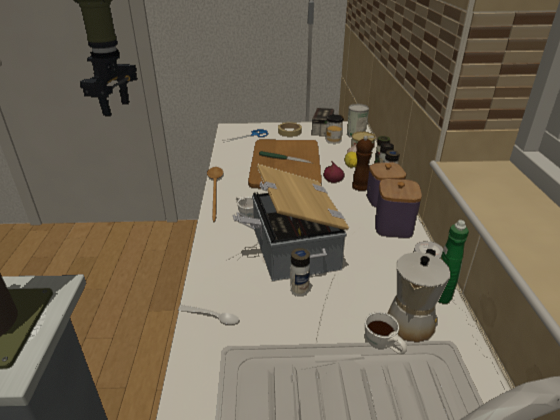

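View pics/top0.png

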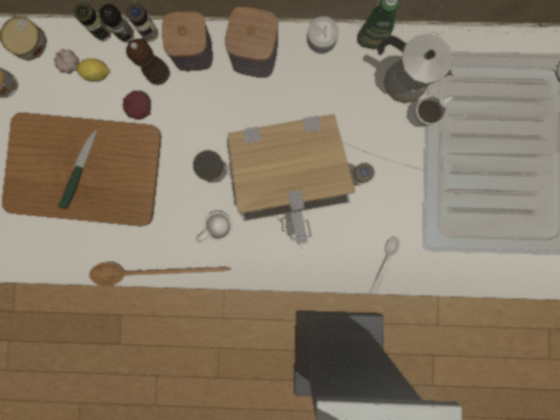

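```bash
cat > h.py <<'E'
import numpy as np,cv2
def cloud(s):
    K=s["K"];z=s["range_z"];v,u=np.mgrid[:z.shape[0],:z.shape[1]]
    p=np.stack([(u-K[0,2])/K[0,0]*z,-(v-K[1,2])/K[1,1]*z,-z,np.ones_like(z)],-1)
    return (p@s["cam_to_world"].T)[...,:3]
def pix(s,P):
    P=np.atleast_2d(P);c=(P-s["cam_to_world"][:3,3])@s["cam_to_world"][:3,:3];K=s["K"]
    return np.stack([K[0,2]+K[0,0]*c[:,0]/-c[:,2],K[1,2]+K[1,1]*c[:,1]/c[:,2]],-1)
def up(s,u0,v0,w,h,f,name): cv2.imwrite(f"pics/{name}.png",cv2.resize(s["image"][v0:v0+h,u0:u0+w],None,fx=f,fy=f,interpolation=cv2.INTER_CUBIC))
E
python3 - <<'E'
from h import *
for n in("top","side"):
    s=np.load(n+"0.npz");P=cloud(s)
    poly=np.array([[236,137],[332,122],[345,188],[245,204]]) if n=="top" else np.array([[268,173],[318,181],[338,216],[285,210]])
    m=np.zeros(P.shape[:2],np.uint8);cv2.fillPoly(m,[poly],1)
    m=(m>0)&(s["range_z"]>0);Q=P[m]
    for _ in range(5):
        c=Q.mean(0);w,V=np.linalg.eigh(np.cov((Q-c).T));nn=V[:,0]*np.sign(V[2,0]);d=(Q-c)@nn;Q=Q[abs(d)<max(.002,2*d.std())]
    print(n,len(Q),"n",nn,"c",c,"std",d.std(),"yaw",np.degrees(np.arctan2(-nn[1],-nn[0])),"tilt",np.arccos(nn[2]))
    # all in-plane points nearby
    d=(P-c)@nn; m=(abs(d)<.004)&(s["range_z"]>0)&(np.linalg.norm(P-c,axis=-1)<.17)&(P[...,2]>.09)
    k,l,st,_=cv2.connectedComponentsWithStats(m.astype(np.uint8));i=1+st[1:,4].argmax();Q=P[l==i]
    h=np.array([nn[0],nn[1],0]);h/=np.linalg.norm(h);ey=np.cross([0,0,1],-h);ex=np.cross(ey,nn)
    q=np.stack([(Q-c)@ex,(Q-c)@ey],-1).astype(np.float32);rc=cv2.minAreaRect(q);print(rc)
    B=cv2.boxPoints(rc); print(c+B[:,:1]*ex+B[:,1:]*ey)
    # objects at table
s=np.load("top0.npz");P=cloud(s);t=P[230:260,150:420].reshape(-1,3);print(np.median(P[240:255,240:275,2]))
up(np.load("top0.npz"),190,100,200,150,4,"top0c")
E
```

```text
top 6069 n [0.39650273 0.08258568 0.91431132] c [0.65742736 0.23614877 0.16295368] std 0.0009664552032759102 yaw -168.23435037955534 tilt 0.4169920775546934
((-0.006108514964580536, -0.0013967379927635193), (0.21608372032642365, 0.18109425902366638), 89.95022583007812)
[[0.72172847 0.36124863 0.12376897]
 [0.5595987  0.32764009 0.19711431]
 [0.60349212 0.1160614  0.19719034]
 [0.76562188 0.14966994 0.12384499]]
side 1784 n [0.3957563  0.08055925 0.91481537] c [0.66333013 0.23523674 0.15982384] std 0.000715034325052975 yaw -168.494200132794 tilt 0.41574579145050683
((0.001993998885154724, -0.0034818649291992188), (0.2193024456501007, 0.17874345183372498), 89.53849029541016)
[[0.7200254  0.36149242 0.12417886]
 [0.55951212 0.33028797 0.19636605]
 [0.60167085 0.11507714 0.19707946]
 [0.76218413 0.1462816  0.12489227]]
0.0009977528592771678
```

View pics/top0c.png

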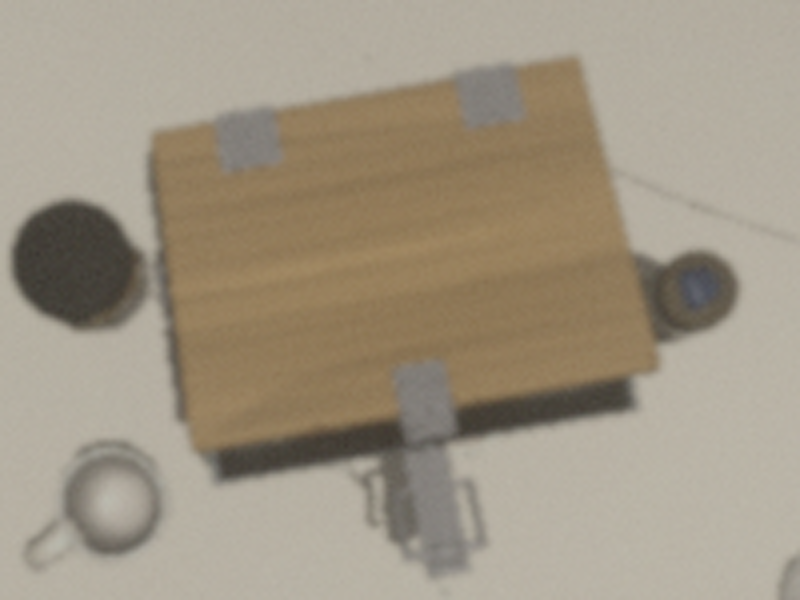

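>>> drive_tool:
  targets:
    - {"tx":0.93,"ty":-0.79,"wz":0.027,"claw":-1}
    - {"tx":0.93,"ty":-0.79,"wz":0.027,"claw":-1}
    - {"tx":0.93,"ty":-0.79,"wz":0.027,"claw":-1}
    - {"tx":0.93,"ty":-0.79,"wz":0.027,"claw":-1}
    - {"tx":0.93,"ty":-0.79,"wz":0.027,"claw":-1}
    - {"tx":0.93,"ty":-0.79,"wz":0.027,"claw":-1}
    - {"tx":0.93,"ty":-0.79,"wz":0.027,"claw":-1}
    - {"tx":0.93,"ty":-0.79,"wz":0.027,"claw":-1}

```text
validation failed for argument at $.ta...
```

>>> drive_tool:
  targets:
    - {"tx":0.93,"ty":-0.79,"wz":0.027,"claw":-1}
    - {"tx":0.93,"ty":-0.79,"wz":0.027,"claw":-1}
    - {"tx":0.93,"ty":-0.79,"wz":0.027,"claw":-1}
    - {"tx":0.93,"ty":-0.79,"wz":0.027,"claw":-1}
    - {"tx":0.93,"ty":-0.79,"wz":0.027,"claw":-1}
    - {"tx":0.93,"ty":-0.79,"wz":0.027,"claw":-1}
    - {"tx":0.93,"ty":-0.79,"wz":0.027,"claw":-1}
    - {"tx":0.93,"ty":-0.79,"wz":0.027,"claw":-1}

```text
validation failed for argument at $.ta...
```

```bash
cat >> h.py <<'E'
from scipy.spatial.transform import Rotation as R
YAW=np.radians(11.7);O=np.array([.6539,.2367,0]);RT=R.from_euler("z",YAW)
w2t=lambda p:RT.inv().apply(np.asarray(p)-O)*1e3
t2w=lambda p:RT.apply(np.asarray(p)/1e3)+O
def goal(s,tip,pitch=0.,reach=.008):
    """total shift/turn units to put the fingertip centre at tub point tip (mm), tool pitched forward by pitch"""
    Rg=R.from_euler("z",YAW)*R.from_euler("y",-pitch)*R.from_matrix(np.array([[-1,0,0],[0,1,0],[0,0,-1.]]))
    c=R.from_quat(s["eef_rot"]); 
    p=t2w(tip)-Rg.apply([0,0,reach])
    return (p-s["tool_pos"])/.03,(Rg*c.inv()).as_rotvec()/np.radians(60)
def show(s):
    c=R.from_quat(s["eef_rot"]);tip=s["tool_pos"]+c.apply([0,0,.008])
    print("t",round(s["clock"],2),"tip tub mm",w2t(tip).round(1),"F tub",RT.inv().apply(s["contact_force"]).round(1),"toolz tub",RT.inv().apply(c.as_matrix()[:,2]).round(3),"op",s["opening"])
E
python3 - <<'E'
from plant import r
from h import *
s=r.get_state();show(s)
for th in(.4165,.3,.2,.12,.07,.05,.03):
    c,n=np.cos(th),np.sin(th);print(th,*[x.round(2) for x in goal(s,[89-160*c+8*n,0,116+160*n+8*c])])
S=np.load("top0.npz");P=cloud(S);T=w2t(P.reshape(-1,3))
m=(abs(T[:,1])<8)&(T[:,0]<-100)&(T[:,0]>-170)&(T[:,2]>60);q=T[m];print(len(q));
for x in range(-165,-100,6):
    k=q[(q[:,0]>=x)&(q[:,0]<x+6)];print(x+3,len(k),np.percentile(k[:,2],[10,50,90]).round(1) if len(k) else "")
E
```

```text
t 0.1 tip tub mm [-415.5  462.5  238. ] F tub [-0.8 -0.7  0.3] toolz tub [-0.001 -0.002 -1.   ] op 0.9997741692326223
0.4165 [ 14.92 -12.65  -1.66] [0.   0.   0.43]
0.3 [ 14.68 -12.7   -2.24] [0.   0.   0.43]
0.2 [ 14.53 -12.74  -2.75] [0.   0.   0.43]
0.12 [ 14.44 -12.75  -3.16] [0.   0.   0.43]
0.07 [ 14.4  -12.76  -3.43] [0.   0.   0.43]
0.05 [ 14.39 -12.76  -3.53] [0.   0.   0.43]
0.03 [ 14.38 -12.77  -3.64] [0.   0.   0.43]
213
-162 0 
-156 0 
-150 22 [118.3 120.3 122.7]
-144 25 [116.6 118.5 120.2]
-138 25 [113.4 118.1 122.7]
-132 25 [110.9 112.3 114.4]
-126 25 [109.  110.9 113.2]
-120 24 [106.9 108.1 109.8]
-114 25 [103.2 105.9 108.2]
-108 22 [102.9 104.2 106.2]
-102 20 [101.1 102.6 104.7]
```

>>> drive_tool:
  targets:
    - {"tx":0.93,"ty":-0.79,"tz":0,"wx":0,"wy":0,"wz":0.027,"claw":-1}
    - {"tx":0.93,"ty":-0.79,"tz":0,"wx":0,"wy":0,"wz":0.027,"claw":-1}
    - {"tx":0.93,"ty":-0.79,"tz":0,"wx":0,"wy":0,"wz":0.027,"claw":-1}
    - {"tx":0.93,"ty":-0.79,"tz":0,"wx":0,"wy":0,"wz":0.027,"claw":-1}
    - {"tx":0.93,"ty":-0.79,"tz":0,"wx":0,"wy":0,"wz":0.027,"claw":-1}
    - {"tx":0.93,"ty":-0.79,"tz":0,"wx":0,"wy":0,"wz":0.027,"claw":-1}
    - {"tx":0.93,"ty":-0.79,"tz":0,"wx":0,"wy":0,"wz":0.027,"claw":-1}
    - {"tx":0.93,"ty":-0.79,"tz":0,"wx":0,"wy":0,"wz":0.027,"claw":-1}

```text
clock: 0.9
tool_pos: [0.3773, 0.415, 0.2464]
eef_rot: [0.01, 1.0, -0.0, -0.0]
contact_force: [0.5, 0.5, 0.8]
opening: 0.3
finger_force: 0.0
```

>>> drive_tool:
  targets:
    - {"tx":0.93,"ty":-0.79,"tz":0,"wx":0,"wy":0,"wz":0.027,"claw":-1}
    - {"tx":0.93,"ty":-0.79,"tz":0,"wx":0,"wy":0,"wz":0.027,"claw":-1}
    - {"tx":0.93,"ty":-0.79,"tz":0,"wx":0,"wy":0,"wz":0.027,"claw":-1}
    - {"tx":0.93,"ty":-0.79,"tz":0,"wx":0,"wy":0,"wz":0.027,"claw":-1}
    - {"tx":0.93,"ty":-0.79,"tz":0,"wx":0,"wy":0,"wz":0.027,"claw":-1}
    - {"tx":0.93,"ty":-0.79,"tz":0,"wx":0,"wy":0,"wz":0.027,"claw":-1}
    - {"tx":0.93,"ty":-0.79,"tz":0,"wx":0,"wy":0,"wz":0.027,"claw":-1}
    - {"tx":0.93,"ty":-0.79,"tz":-0.1,"wx":0,"wy":0,"wz":0.027,"claw":-1}

```text
clock: 1.7
tool_pos: [0.6007, 0.2255, 0.2436]
eef_rot: [-0.103, 0.995, 0.0, -0.0]
contact_force: [-0.1, 0.2, 0.4]
opening: 0.004
finger_force: 0.0
```

```bash
python3 - <<'E'
from plant import r
from h import *
s=r.get_state();show(s)
for th in(.4165,.3,.2,.12,.07,.05,.03):
    c,n=np.cos(th),np.sin(th);print(th,*[x.round(2) for x in goal(s,[89-160*c+8*n,0,116+160*n+8*c])])
E
```

```text
t 1.7 tip tub mm [-5.440e+01 -2.000e-01  2.356e+02] F tub [-0.   0.2  0.4] toolz tub [-0.  0. -1.] op 0.0039865882049390875
0.4165 [ 0.01  0.01 -1.59] [-0. -0. -0.]
0.3 [-0.23 -0.04 -2.16] [-0. -0. -0.]
0.2 [-0.39 -0.07 -2.67] [-0. -0. -0.]
0.12 [-0.47 -0.09 -3.08] [-0. -0. -0.]
0.07 [-0.51 -0.1  -3.35] [-0. -0. -0.]
0.05 [-0.52 -0.1  -3.45] [-0. -0. -0.]
0.03 [-0.53 -0.1  -3.56] [-0. -0. -0.]
```

>>> drive_tool:
  targets:
    - {"tx":0,"ty":0,"tz":-0.25,"wx":0,"wy":0,"wz":0,"claw":-1}
    - {"tx":0,"ty":0,"tz":-0.25,"wx":0,"wy":0,"wz":0,"claw":-1}
    - {"tx":0,"ty":0,"tz":-0.25,"wx":0,"wy":0,"wz":0,"claw":-1}
    - {"tx":0,"ty":0,"tz":-0.25,"wx":0,"wy":0,"wz":0,"claw":-1}
    - {"tx":0,"ty":0,"tz":-0.2,"wx":0,"wy":0,"wz":0,"claw":-1}
    - {"tx":0,"ty":0,"tz":-0.15,"wx":0,"wy":0,"wz":0,"claw":-1}
    - {"tx":-0.05,"ty":-0.01,"tz":-0.1,"wx":0,"wy":0,"wz":0,"claw":-1}
    - {"tx":-0.05,"ty":-0.01,"tz":-0.1,"wx":0,"wy":0,"wz":0,"claw":-1}

```text
clock: 2.5
tool_pos: [0.5968, 0.2265, 0.1973]
eef_rot: [-0.102, 0.995, 0.0, 0.0]
contact_force: [0.2, 0.4, -0.2]
opening: 0.008
finger_force: 0.4
```

>>> drive_tool:
  targets:
    - {"tx":-0.06,"ty":-0.01,"tz":-0.15,"wx":0,"wy":0,"wz":0,"claw":-1}
    - {"tx":-0.06,"ty":-0.01,"tz":-0.15,"wx":0,"wy":0,"wz":0,"claw":-1}
    - {"tx":-0.05,"ty":-0.01,"tz":-0.15,"wx":0,"wy":0,"wz":0,"claw":-1}
    - {"tx":-0.05,"ty":-0.01,"tz":-0.15,"wx":0,"wy":0,"wz":0,"claw":-1}
    - {"tx":-0.05,"ty":-0.01,"tz":-0.15,"wx":0,"wy":0,"wz":0,"claw":-1}
    - {"tx":-0.03,"ty":-0.01,"tz":-0.15,"wx":0,"wy":0,"wz":0,"claw":-1}
    - {"tx":-0.03,"ty":-0.01,"tz":-0.15,"wx":0,"wy":0,"wz":0,"claw":-1}
    - {"tx":-0.03,"ty":-0.01,"tz":-0.15,"wx":0,"wy":0,"wz":0,"claw":-1}

```text
clock: 3.3
tool_pos: [0.5857, 0.2236, 0.1608]
eef_rot: [-0.102, 0.995, -0.0, -0.0]
contact_force: [-0.3, 0.7, 0.2]
opening: 0.005
finger_force: 0.4
```

```bash
cat > st.py <<'E'
from plant import r
from h import *
s=r.get_state();show(s)
E
python3 st.py
```

```text
t 3.3 tip tub mm [-69.4   1.  152.8] F tub [-0.1  0.8  0.2] toolz tub [-0. -0. -1.] op 0.00512045833772065
```

>>> drive_tool:
  targets:
    - {"tx":-0.01,"ty":0,"tz":-0.07,"wx":0,"wy":0,"wz":0,"claw":-1}
    - {"tx":-0.01,"ty":0,"tz":-0.07,"wx":0,"wy":0,"wz":0,"claw":-1}
    - {"tx":-0.01,"ty":0,"tz":-0.07,"wx":0,"wy":0,"wz":0,"claw":-1}
    - {"tx":-0.01,"ty":0,"tz":-0.07,"wx":0,"wy":0,"wz":0,"claw":-1}
    - {"tx":-0.01,"ty":0,"tz":-0.07,"wx":0,"wy":0,"wz":0,"claw":-1}
    - {"tx":-0.01,"ty":0,"tz":-0.07,"wx":0,"wy":0,"wz":0,"claw":-1}
    - {"tx":0,"ty":0,"tz":-0.07,"wx":0,"wy":0,"wz":0,"claw":-1}
    - {"tx":0,"ty":0,"tz":-0.07,"wx":0,"wy":0,"wz":0,"claw":-1}

```text
clock: 4.1
tool_pos: [0.584, 0.2238, 0.1442]
eef_rot: [-0.102, 0.995, 0.0, -0.0]
contact_force: [-0.5, -0.1, 0.1]
opening: 0.003
finger_force: 0.3
```

```bash
python3 st.py;python3 - <<'E'
from plant import vision
from h import *
for n in("side",):
    s=vision.snapshot(n);np.savez("side1.npz",**s);up(s,210,140,180,140,4,"side1c")
E
```

```text
t 4.1 tip tub mm [-71.1   1.5 136.2] F tub [-0.5  0.   0.1] toolz tub [-0.  0. -1.] op 0.0033406332313201123
```

View pics/side1c.png

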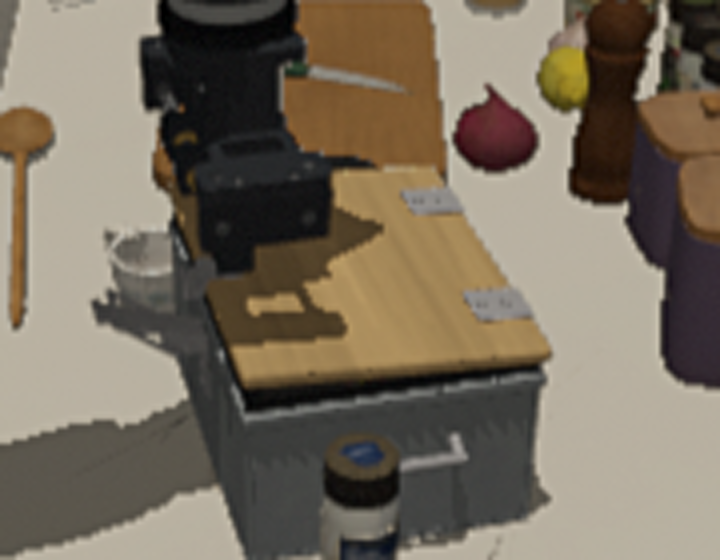

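>>> drive_tool:
  targets:
    - {"tx":0,"ty":0,"tz":-0.02,"wx":0,"wy":0,"wz":0,"claw":-1}
    - {"tx":0,"ty":0,"tz":-0.02,"wx":0,"wy":0,"wz":0,"claw":-1}
    - {"tx":0,"ty":0,"tz":-0.02,"wx":0,"wy":0,"wz":0,"claw":-1}
    - {"tx":0,"ty":0,"tz":-0.02,"wx":0,"wy":0,"wz":0,"claw":-1}
    - {"tx":0,"ty":0,"tz":-0.02,"wx":0,"wy":0,"wz":0,"claw":-1}
    - {"tx":0,"ty":0,"tz":-0.02,"wx":0,"wy":0,"wz":0,"claw":-1}
    - {"tx":0,"ty":0,"tz":-0.02,"wx":0,"wy":0,"wz":0,"claw":-1}
    - {"tx":0,"ty":0,"tz":-0.02,"wx":0,"wy":0,"wz":0,"claw":-1}

```text
clock: 4.95
tool_pos: [0.5841, 0.2238, 0.14]
eef_rot: [-0.102, 0.995, 0.0, 0.0]
contact_force: [-1.7, -0.8, 6.8]
opening: 0.003
finger_force: 3.7
```

>>> drive_tool:
  targets:
    - {"tx":0,"ty":0,"tz":-0.01,"wx":0,"wy":0,"wz":0,"claw":-1}
    - {"tx":0,"ty":0,"tz":-0.01,"wx":0,"wy":0,"wz":0,"claw":-1}
    - {"tx":0,"ty":0,"tz":-0.01,"wx":0,"wy":0,"wz":0,"claw":-1}
    - {"tx":0,"ty":0,"tz":-0.01,"wx":0,"wy":0,"wz":0,"claw":-1}
    - {"tx":0,"ty":0,"tz":-0.01,"wx":0,"wy":0,"wz":0,"claw":-1}
    - {"tx":0,"ty":0,"tz":-0.01,"wx":0,"wy":0,"wz":0,"claw":-1}
    - {"tx":0,"ty":0,"tz":-0.01,"wx":0,"wy":0,"wz":0,"claw":-1}
    - {"tx":0,"ty":0,"tz":-0.01,"wx":0,"wy":0,"wz":0,"claw":-1}

```text
clock: 5.75
tool_pos: [0.584, 0.2238, 0.1386]
eef_rot: [-0.102, 0.995, -0.0, 0.0]
contact_force: [-3.4, -1.4, 10.0]
opening: 0.006
finger_force: 5.2
```

>>> drive_tool:
  targets:
    - {"tx":0,"ty":0,"tz":-0.01,"wx":0,"wy":0,"wz":0,"claw":-1}
    - {"tx":0,"ty":0,"tz":-0.01,"wx":0,"wy":0,"wz":0,"claw":-1}
    - {"tx":0,"ty":0,"tz":-0.01,"wx":0,"wy":0,"wz":0,"claw":-1}
    - {"tx":0,"ty":0,"tz":-0.01,"wx":0,"wy":0,"wz":0,"claw":-1}
    - {"tx":0,"ty":0,"tz":-0.01,"wx":0,"wy":0,"wz":0,"claw":-1}
    - {"tx":0,"ty":0,"tz":-0.01,"wx":0,"wy":0,"wz":0,"claw":-1}
    - {"tx":0,"ty":0,"tz":-0.01,"wx":0,"wy":0,"wz":0,"claw":-1}
    - {"tx":0,"ty":0,"tz":-0.01,"wx":0,"wy":0,"wz":0,"claw":-1}

```text
clock: 6.55
tool_pos: [0.5838, 0.2238, 0.1366]
eef_rot: [-0.102, 0.995, -0.0, 0.0]
contact_force: [-4.7, -1.9, 14.7]
opening: 0.005
finger_force: 7.4
```

>>> drive_tool:
  targets:
    - {"tx":0,"ty":0,"tz":-0.01,"wx":0,"wy":0,"wz":0,"claw":-1}
    - {"tx":0,"ty":0,"tz":-0.01,"wx":0,"wy":0,"wz":0,"claw":-1}
    - {"tx":0,"ty":0,"tz":-0.01,"wx":0,"wy":0,"wz":0,"claw":-1}
    - {"tx":0,"ty":0,"tz":0,"wx":0,"wy":0,"wz":0,"claw":-1}
    - {"tx":0,"ty":0,"tz":0,"wx":0,"wy":0,"wz":0,"claw":-1}
    - {"tx":0,"ty":0,"tz":0,"wx":0,"wy":0,"wz":0,"claw":-1}
    - {"tx":0,"ty":0,"tz":0,"wx":0,"wy":0,"wz":0,"claw":-1}
    - {"tx":0,"ty":0,"tz":0,"wx":0,"wy":0,"wz":0,"claw":-1}

```text
clock: 7.35
tool_pos: [0.5838, 0.2237, 0.1364]
eef_rot: [-0.102, 0.995, -0.0, 0.0]
contact_force: [-4.1, -1.8, 18.1]
opening: 0.002
finger_force: 9.0
```

>>> drive_tool:
  targets:
    - {"tx":0,"ty":0,"tz":0.1,"wx":0,"wy":0,"wz":0,"claw":-1}
    - {"tx":0,"ty":0,"tz":0.2,"wx":0,"wy":0,"wz":0,"claw":-1}
    - {"tx":0,"ty":0,"tz":0.4,"wx":0,"wy":0,"wz":0,"claw":-1}
    - {"tx":-0.2,"ty":-0.04,"tz":0.6,"wx":0,"wy":0,"wz":0,"claw":0.4}
    - {"tx":-0.5,"ty":-0.1,"tz":0.3,"wx":0,"wy":0,"wz":0,"claw":0.4}
    - {"tx":-0.5,"ty":-0.1,"tz":0,"wx":0,"wy":0,"wz":0,"claw":0.4}
    - {"tx":-0.5,"ty":-0.1,"tz":0,"wx":0,"wy":0,"wz":0,"claw":0.4}
    - {"tx":-0.5,"ty":-0.1,"tz":0,"wx":0,"wy":0,"wz":0,"claw":0.4}

```text
clock: 8.15
tool_pos: [0.5178, 0.2105, 0.1827]
eef_rot: [-0.102, 0.995, 0.0, 0.0]
contact_force: [-0.6, 1.5, -0.2]
opening: 0.433
finger_force: 0.0
```

```bash
python3 - <<'E'
from plant import r,vision
from h import *
s=r.get_state();show(s);print(goal(s,[-140,0,150]),goal(s,[-140,0,114.5]))
S=vision.snapshot("top");np.savez("top2.npz",**S)
P=w2t(cloud(S).reshape(-1,3));m=(P[:,0]<40)&(P[:,0]>-40)&(abs(P[:,1])>60)&(abs(P[:,1])<100)&(P[:,2]>100)&(P[:,2]<140)
q=P[m];A=np.c_[q[:,0]-89,q[:,1],np.ones(len(q))];print(len(q),np.linalg.lstsq(A,q[:,2],rcond=None)[0])
S=vision.snapshot("side");np.savez("side2.npz",**S)
P=w2t(cloud(S).reshape(-1,3));m=(P[:,0]<60)&(P[:,0]>-70)&(P[:,1]<80)&(P[:,1]>-90)&(P[:,2]>110)&(P[:,2]<140)
q=P[m];A=np.c_[q[:,0]-89,q[:,1],np.ones(len(q))];print(len(q),np.linalg.lstsq(A,q[:,2],rcond=None)[0])
up(S,200,150,140,105,5,"side2c")
E
```

```text
t 8.15 tip tub mm [-138.5    2.   174.7] F tub [-0.3  1.6 -0.2] toolz tub [ 0.001  0.    -1.   ] op 0.43292398846257457
(array([-0.03465492, -0.07442252, -0.82177407]), array([-0.00053812,  0.00085062, -0.00021932])) (array([-0.03465492, -0.07442252, -2.0051074 ]), array([-0.00053812,  0.00085062, -0.00021932]))
1645 [-2.36530537e-02 -7.43858284e-04  1.25292894e+02]
2160 [-2.35081719e-02  1.16463857e-03  1.25256134e+02]
```

View pics/side2c.png

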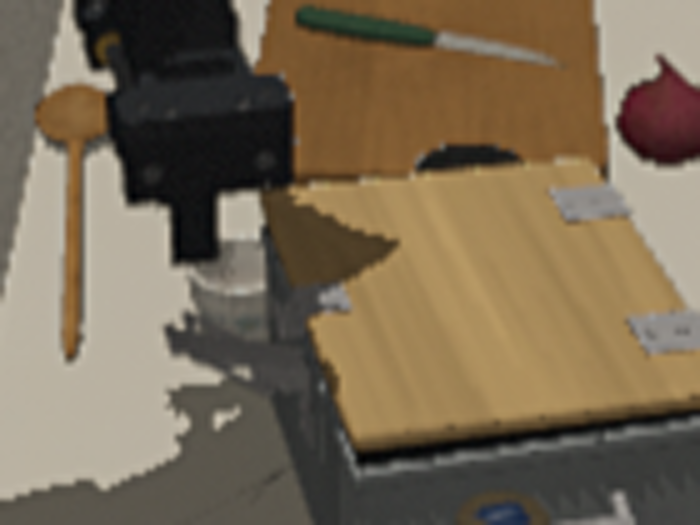

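```bash
python3 - <<'E'
from h import *
S=np.load("top0.npz");P=w2t(cloud(S).reshape(-1,3))
m=(abs(P[:,1])<35)&(P[:,0]<-104)&(P[:,0]>-165)&(P[:,2]>80);q=P[m]
for x in range(-156,-104,5):
    k=q[(q[:,0]>=x)&(q[:,0]<x+5)];k=k[np.argsort(k[:,1])];print(x+2.5,[(int(a),int(b)) for a,b in k[:,1:][::2]])
E
```

```text
-153.5 [(-9, 120), (-5, 118), (0, 119), (4, 119), (10, 118)]
-148.5 [(-10, 120), (-8, 119), (-6, 117), (-4, 120), (-3, 122), (-1, 119), (0, 119), (0, 120), (2, 123), (4, 122), (6, 120), (7, 118), (8, 119), (10, 122)]
-143.5 [(-19, 118), (-11, 120), (-10, 119), (-9, 115), (-7, 117), (-6, 119), (-4, 119), (-3, 119), (0, 121), (0, 120), (1, 117), (3, 118), (4, 119), (5, 118), (7, 116), (9, 117), (12, 120), (16, 118)]
-138.5 [(-19, 118), (-18, 118), (-17, 122), (-15, 120), (-13, 120), (-11, 120), (-9, 118), (-8, 115), (-6, 114), (-4, 114), (-3, 120), (-1, 122), (0, 115), (0, 123), (2, 119), (3, 115), (5, 117), (6, 120), (8, 121), (9, 115), (10, 121), (12, 121), (16, 122), (18, 118), (19, 117), (20, 120)]
-133.5 [(-20, 114), (-19, 114), (-18, 116), (-16, 117), (-9, 111), (-8, 116), (-7, 112), (-5, 111), (-4, 116), (-2, 112), (0, 114), (1, 111), (3, 114), (4, 114), (5, 113), (7, 112), (8, 112), (10, 113), (17, 116), (19, 117), (21, 113)]
-128.5 [(-20, 106), (-19, 114), (-17, 115), (-10, 111), (-8, 108), (-6, 111), (-4, 110), (-3, 114), (-1, 113), (0, 110), (0, 111), (1, 110), (3, 108), (5,
[... 364 characters left out ...]
-6, 107), (-4, 104), (-3, 109), (-1, 107), (0, 107), (0, 108), (2, 109), (4, 107), (6, 106), (8, 107), (9, 107), (10, 110), (18, 104), (20, 105)]
-113.5 [(-19, 100), (-18, 103), (-17, 103), (-10, 104), (-8, 106), (-7, 102), (-6, 104), (-4, 107), (-3, 104), (0, 108), (0, 106), (1, 107), (3, 104), (4, 105), (5, 108), (7, 106), (9, 104), (10, 95), (17, 103), (18, 99), (19, 102)]
-108.5 [(-20, 92), (-18, 94), (-16, 98), (-14, 95), (-11, 97), (-9, 104), (-7, 104), (-5, 103), (-3, 104), (-2, 104), (-1, 106), (0, 104), (2, 102), (4, 106), (6, 104), (8, 103), (8, 107), (10, 104), (12, 96), (14, 95), (16, 97), (18, 98), (20, 98)]
-103.5 [(-10, 104), (-6, 102), (-2, 101), (1, 103), (5, 102), (9, 103)]
```

>>> drive_tool:
  targets:
    - {"tx":-0.1,"ty":-0.09,"tz":-0.4,"wx":0,"wy":0,"wz":0,"claw":0.4}
    - {"tx":0,"ty":0,"tz":-0.4,"wx":0,"wy":0,"wz":0,"claw":0.4}
    - {"tx":0,"ty":0,"tz":-0.3,"wx":0,"wy":0,"wz":0,"claw":0.4}
    - {"tx":0,"ty":0,"tz":-0.3,"wx":0,"wy":0,"wz":0,"claw":0.4}
    - {"tx":0,"ty":0,"tz":-0.2,"wx":0,"wy":0,"wz":0,"claw":0.4}
    - {"tx":0,"ty":0,"tz":-0.2,"wx":0,"wy":0,"wz":0,"claw":0.4}
    - {"tx":0,"ty":0,"tz":-0.2,"wx":0,"wy":0,"wz":0,"claw":0.4}
    - {"tx":0,"ty":0,"tz":0,"wx":0,"wy":0,"wz":0,"claw":0.4}

```text
clock: 9.05
tool_pos: [0.5147, 0.2077, 0.1212]
eef_rot: [-0.102, 0.995, -0.0, -0.001]
contact_force: [0.3, -1.2, -0.3]
opening: 0.7
finger_force: 0.0
```

>>> drive_tool:
  targets:
    - {"tx":0,"ty":0,"tz":0,"wx":0,"wy":0,"wz":0,"claw":0.2}
    - {"tx":0,"ty":0,"tz":0,"wx":0,"wy":0,"wz":0,"claw":0.1}
    - {"tx":0,"ty":0,"tz":0,"wx":0,"wy":0,"wz":0,"claw":0}
    - {"tx":0,"ty":0,"tz":0,"wx":0,"wy":0,"wz":0,"claw":-0.1}
    - {"tx":0,"ty":0,"tz":0,"wx":0,"wy":0,"wz":0,"claw":-0.2}
    - {"tx":0,"ty":0,"tz":0,"wx":0,"wy":0,"wz":0,"claw":-0.2}
    - {"tx":0,"ty":0,"tz":0,"wx":0,"wy":0,"wz":0,"claw":-0.2}
    - {"tx":0,"ty":0,"tz":0,"wx":0,"wy":0,"wz":0,"claw":-0.2}
  force: 4

```text
clock: 9.85
tool_pos: [0.515, 0.209, 0.1222]
eef_rot: [-0.103, 0.995, 0.001, 0.0]
contact_force: [-2.8, 5.0, 1.8]
opening: 0.476
finger_force: 4.0
```

```bash
python3 st.py
```

```text
t 9.85 tip tub mm [-141.6    1.   114.2] F tub [-1.7  5.4  1.8] toolz tub [ 0.001  0.002 -1.   ] op 0.4758753716793524
```

>>> drive_tool:
  targets:
    - {"tx":0.055,"ty":0.043,"tz":0.067,"wx":0,"wy":0,"wz":0,"claw":-0.2}
    - {"tx":0.062,"ty":0.013,"tz":0.067,"wx":0,"wy":0,"wz":0,"claw":-0.2}
    - {"tx":0.07,"ty":0.015,"tz":0.055,"wx":0,"wy":0,"wz":0,"claw":-0.2}
    - {"tx":0.07,"ty":0.015,"tz":0.055,"wx":0,"wy":0,"wz":0,"claw":-0.2}
    - {"tx":0.077,"ty":0.016,"tz":0.045,"wx":0,"wy":0,"wz":0,"claw":-0.2}
    - {"tx":0.077,"ty":0.016,"tz":0.045,"wx":0,"wy":0,"wz":0,"claw":-0.2}
    - {"tx":0.083,"ty":0.017,"tz":0.033,"wx":0,"wy":0,"wz":0,"claw":-0.2}
    - {"tx":0.083,"ty":0.017,"tz":0.033,"wx":0,"wy":0,"wz":0,"claw":-0.2}
  force: 4

```text
clock: 10.65
tool_pos: [0.5326, 0.2127, 0.1343]
eef_rot: [-0.102, 0.995, 0.0, 0.0]
contact_force: [-2.5, 4.9, 2.1]
opening: 0.473
finger_force: 4.0
```

```bash
python3 st.py; python3 - <<'E'
from plant import r,vision
from h import *
S=vision.snapshot("side");up(S,215,165,80,60,9,"side3c")
E
```

```text
t 10.65 tip tub mm [-123.6    1.1  126.3] F tub [-1.5  5.3  2.1] toolz tub [ 0.  0. -1.] op 0.47340322484339475
```

View pics/side3c.png

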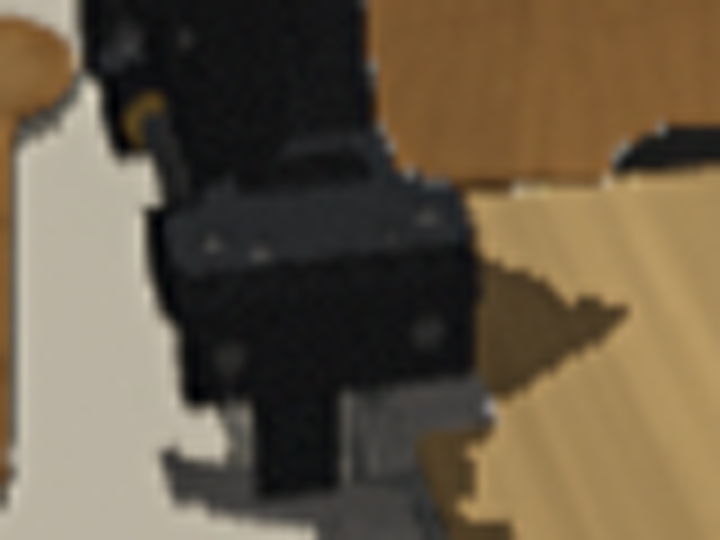

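>>> drive_tool:
  targets:
    - {"tx":0.087,"ty":0.018,"tz":0.022,"wx":0,"wy":0,"wz":0,"claw":-0.2}
    - {"tx":0.087,"ty":0.018,"tz":0.022,"wx":0,"wy":0,"wz":0,"claw":-0.2}
    - {"tx":0.088,"ty":0.018,"tz":0.01,"wx":0,"wy":0,"wz":0,"claw":-0.2}
    - {"tx":0.088,"ty":0.018,"tz":0.01,"wx":0,"wy":0,"wz":0,"claw":-0.2}
    - {"tx":0.09,"ty":0.019,"tz":-0.003,"wx":0,"wy":0,"wz":0,"claw":-0.2}
    - {"tx":0.09,"ty":0.019,"tz":-0.003,"wx":0,"wy":0,"wz":0,"claw":-0.2}
    - {"tx":0.087,"ty":0.018,"tz":-0.016,"wx":0,"wy":0,"wz":0,"claw":-0.2}
    - {"tx":0.087,"ty":0.018,"tz":-0.016,"wx":0,"wy":0,"wz":0,"claw":-0.2}
  force: 4

```text
clock: 11.5
tool_pos: [0.5542, 0.2171, 0.1348]
eef_rot: [-0.102, 0.995, 0.0, 0.0]
contact_force: [-0.2, 4.5, 1.2]
opening: 0.479
finger_force: 4.0
```

```bash
python3 st.py
```

```text
t 11.5 tip tub mm [-101.6    1.1  126.8] F tub [0.7 4.5 1.2] toolz tub [ 0.001  0.001 -1.   ] op 0.47870914638950274
```

>>> drive_tool:
  targets:
    - {"tx":0.065,"ty":0.013,"tz":-0.01,"wx":0,"wy":0,"wz":0,"claw":-0.2}
    - {"tx":0,"ty":0,"tz":0,"wx":0,"wy":0,"wz":0,"claw":0.5}
    - {"tx":0,"ty":0,"tz":0,"wx":0,"wy":0,"wz":0,"claw":0.5}
    - {"tx":0,"ty":0,"tz":0,"wx":0,"wy":0,"wz":0,"claw":0.5}
    - {"tx":0,"ty":0,"tz":0,"wx":0,"wy":0,"wz":0,"claw":0.5}
    - {"tx":-0.05,"ty":-0.01,"tz":0.3,"wx":0,"wy":0,"wz":0,"claw":0.5}
    - {"tx":-0.5,"ty":-0.1,"tz":0.9,"wx":0,"wy":0,"wz":0,"claw":0.5}
    - {"tx":-0.9,"ty":-0.2,"tz":0.9,"wx":0,"wy":0,"wz":0,"claw":0.5}

```text
clock: 12.3
tool_pos: [0.5127, 0.2079, 0.1982]
eef_rot: [-0.102, 0.995, 0.0, 0.001]
contact_force: [-0.2, 0.7, 0.1]
opening: 0.751
finger_force: 0.0
```

```bash
python3 st.py; python3 - <<'E'
from plant import r,vision
from h import *
S=vision.snapshot("side");np.savez("side4.npz",**S);up(S,215,165,80,60,9,"side4c")
S=vision.snapshot("top");np.savez("top4.npz",**S)
P=w2t(cloud(S).reshape(-1,3))
m=(abs(P[:,1])<26)&(P[:,0]<-70)&(P[:,0]>-165)&(P[:,2]>60)&(P[:,2]<145);q=P[m];print(len(q))
for x in range(-156,-70,6):
    k=q[(q[:,0]>=x)&(q[:,0]<x+6)];k=k[np.argsort(k[:,1])];print(x+3,[(int(a),int(b)) for a,b in k[:,1:][::3]])
E
```

```text
t 12.3 tip tub mm [-144.1    0.4  190.2] F tub [-0.   0.8  0.1] toolz tub [ 0.001  0.    -1.   ] op 0.7514027977347886
500
-153 []
-147 []
-141 []
-135 []
-129 []
-123 [(10, 108)]
-117 [(-10, 105), (-4, 105), (0, 106), (1, 105), (4, 106), (6, 108), (8, 106), (10, 110)]
-111 [(-18, 98), (-14, 95), (-9, 103), (-7, 101), (-5, 105), (-3, 104), (-1, 104), (0, 103), (2, 106), (4, 103), (6, 104), (8, 103), (10, 103), (12, 97), (16, 97), (20, 101)]
-105 [(-20, 109), (-18, 99), (-16, 109), (-10, 102), (-8, 103), (-6, 105), (-4, 104), (-2, 101), (0, 104), (2, 104), (4, 106), (6, 105), (8, 103), (10, 102), (17, 112), (19, 110)]
-99 [(-21, 113), (-18, 118), (-17, 118), (-11, 121), (-8, 120), (-6, 125), (-5, 121), (-3, 123), (-1, 120), (1, 100), (2, 120), (4, 121), (6, 122), (8, 120), (10, 118), (16, 118), (18, 122), (20, 120)]
-93 [(-21, 130), (-19, 126), (-17, 132), (-13, 132), (-11, 123), (-9, 133), (-7, 131), (-5, 132), (-3, 131), (-1, 130), (0, 132), (0, 123), (2, 122), (4, 124), (6, 136), (8, 132), (10, 122), (12, 128), (16, 131), (18, 129), (20, 134)]
-87 [(-24, 130), (-22, 131), (-20, 131
[... 281 characters left out ...]
), (-23, 129), (-21, 132), (-19, 130), (-17, 130), (-15, 129), (-13, 127), (-11, 129), (-9, 132), (-8, 131), (-5, 129), (-3, 131), (-1, 129), (0, 131), (2, 131), (4, 131), (6, 131), (7, 130), (9, 129), (11, 131), (12, 128), (14, 130), (16, 129), (18, 131), (20, 129), (22, 131), (24, 128)]
-75 [(-24, 129), (-23, 127), (-21, 129), (-19, 131), (-18, 128), (-16, 130), (-14, 129), (-12, 126), (-10, 130), (-8, 133), (-6, 132), (-4, 132), (-2, 130), (0, 131), (1, 129), (3, 130), (5, 134), (7, 131), (9, 132), (11, 131), (12, 128), (14, 129), (16, 127), (18, 129), (20, 128), (22, 128), (24, 129)]
-69 [(-25, 131), (-19, 130), (-13, 128), (-7, 127), (-1, 132), (4, 134), (10, 127), (16, 130), (22, 131)]
```

View pics/side4c.png

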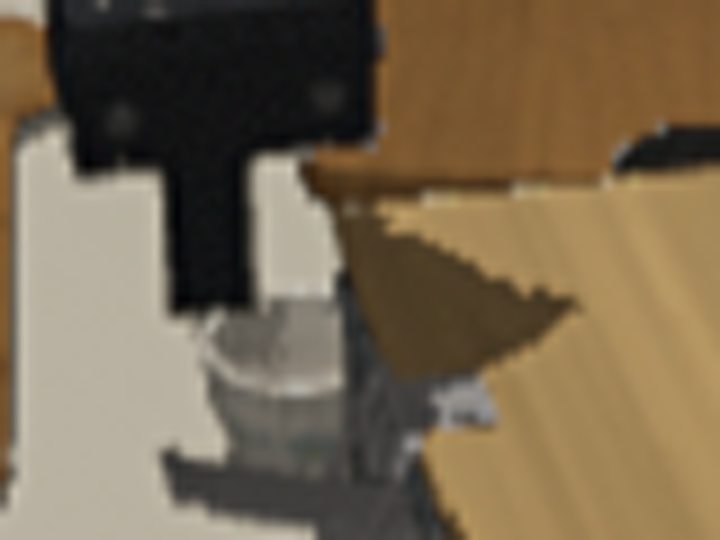

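```bash
cat > lev.py <<'E'
import sys
from plant import r
from h import *
def wp(a,dx=-1.0,dz=0.5,h=9):
    p=np.clip(np.pi/2-a,0,.7);c,n=np.cos(a),np.sin(a)
    pad=np.array([-95+dx-48*n-8*c,91+dz-48*c+8*n]);off=h*np.clip((np.pi/2-a-p)/.15,-1,1)
    t=pad-off*np.array([np.cos(p),np.sin(p)])
    return np.array([t[0],0,t[1]]),p
if __name__=="__main__":
    s=r.get_state();show(s);A=[float(x) for x in sys.argv[1:]]
    last=np.zeros(6)
    for a in A:
        t,p=wp(a);g=np.concatenate(goal(s,t,p));print(a,t.round(1),round(float(p),2),(g-last).round(3));last=g
E
python3 lev.py 2.1 1.97 1.9 1.85 1.8 1.75 1.7 1.65 1.6 1.55 1.5 1.45 1.4 1.35 1.3 1.25 1.2 1.15 1.1 1.05 1. .95 .9 .85 .8 .75 .7 .65 .6 .55 .5 .45 .4 .35 .3 .25 .2 .15 .1 .05 0
```

```text
t 12.4 tip tub mm [-146.3    1.1  192.8] F tub [ 1.4 -0.7  0.3] toolz tub [ 0.002  0.    -1.   ] op 0.7515220170583841
2.1 [-124.4    0.   122.6] 0.0 [ 7.22e-01  1.13e-01 -2.34e+00 -1.00e-03  2.00e-03 -2.00e-03]
1.97 [-128.1    0.   117.5] 0.0 [-0.121 -0.025 -0.17   0.     0.     0.   ]
1.9 [-129.8    0.   114.6] 0.0 [-0.056 -0.012 -0.098  0.     0.     0.   ]
1.85 [-130.9    0.   112.4] 0.0 [-0.036 -0.007 -0.072  0.     0.     0.   ]
1.8 [-131.9    0.   110.2] 0.0 [-0.032 -0.007 -0.074  0.     0.     0.   ]
1.75 [-132.8    0.   107.9] 0.0 [-0.029 -0.006 -0.076  0.     0.     0.   ]
1.7 [-134.8    0.   105.6] 0.0 [-0.066 -0.014 -0.077  0.     0.     0.   ]
1.65 [-138.5    0.   103.3] 0.0 [-0.119 -0.025 -0.078  0.     0.     0.   ]
1.6 [-142.     0.   100.9] 0.0 [-0.115 -0.024 -0.079  0.     0.     0.   ]
1.55 [-144.2    0.    98.5] 0.02 [-0.076 -0.016 -0.08   0.004 -0.019 -0.   ]
1.5 [-144.4    0.    96.1] 0.07 [-0.022 -0.005 -0.081  0.01  -0.047 -0.   ]
1.45 [-144.6    0.    93.7] 0.12 [-0.018 -0.004 -0.082  0.01  -0.047 -0.   ]
1.4 [-144.7    0.    91.2] 0.17 [-0.014 -0.003 -0.083 
[... 1442 characters left out ...]
 0.     0.     0.   ]
0.4 [-128.9    0.    44.6] 0.7 [ 0.066  0.014 -0.045  0.     0.     0.   ]
0.35 [-126.9    0.    43.4] 0.7 [ 0.068  0.014 -0.042  0.     0.     0.   ]
0.3 [-124.7    0.    42.2] 0.7 [ 0.07   0.015 -0.038  0.     0.     0.   ]
0.25 [-122.5    0.    41.2] 0.7 [ 0.072  0.015 -0.035  0.     0.     0.   ]
0.2 [-120.3    0.    40.2] 0.7 [ 0.073  0.015 -0.031  0.     0.     0.   ]
0.15 [-118.     0.    39.4] 0.7 [ 0.075  0.016 -0.027  0.     0.     0.   ]
0.1 [-115.6    0.    38.7] 0.7 [ 0.076  0.016 -0.023  0.     0.     0.   ]
0.05 [-113.3    0.    38.2] 0.7 [ 0.077  0.016 -0.019  0.     0.     0.   ]
0.0 [-110.9    0.    37.7] 0.7 [ 0.078  0.016 -0.015  0.     0.     0.   ]
```

>>> drive_tool:
  targets:
    - {"tx":0.1,"ty":0.02,"tz":-0.1,"wx":0,"wy":0,"wz":0,"claw":-1}
    - {"tx":0.1,"ty":0,"tz":-0.3,"wx":0,"wy":0,"wz":0,"claw":-1}
    - {"tx":0.08,"ty":0,"tz":-0.3,"wx":0,"wy":0,"wz":0,"claw":-1}
    - {"tx":0,"ty":0,"tz":-0.3,"wx":0,"wy":0,"wz":0,"claw":-1}
    - {"tx":0,"ty":0,"tz":-0.3,"wx":0,"wy":0,"wz":0,"claw":-1}
    - {"tx":0,"ty":0,"tz":-0.4,"wx":0,"wy":0,"wz":0,"claw":-1}
    - {"tx":0,"ty":0,"tz":-0.4,"wx":0,"wy":0,"wz":0,"claw":-1}
    - {"tx":0,"ty":0,"tz":-0.2,"wx":0,"wy":0,"wz":0,"claw":-1}

```text
clock: 13.2
tool_pos: [0.5196, 0.2081, 0.1268]
eef_rot: [-0.102, 0.995, -0.0, -0.001]
contact_force: [0.8, -0.1, 0.5]
opening: 0.046
finger_force: 0.0
```

>>> drive_tool:
  targets:
    - {"tx":0,"ty":0,"tz":-0.08,"wx":0,"wy":0,"wz":0,"claw":-1}
    - {"tx":0,"ty":0,"tz":-0.08,"wx":0,"wy":0,"wz":0,"claw":-1}
    - {"tx":0,"ty":0,"tz":-0.08,"wx":0,"wy":0,"wz":0,"claw":-1}
    - {"tx":0,"ty":0,"tz":-0.08,"wx":0,"wy":0,"wz":0,"claw":-1}
    - {"tx":0,"ty":0,"tz":-0.08,"wx":0,"wy":0,"wz":0,"claw":-1}
    - {"tx":0,"ty":0,"tz":-0.08,"wx":0,"wy":0,"wz":0,"claw":-1}
    - {"tx":0,"ty":0,"tz":-0.08,"wx":0,"wy":0,"wz":0,"claw":-1}
    - {"tx":0,"ty":0,"tz":-0.08,"wx":0,"wy":0,"wz":0,"claw":-1}

```text
clock: 14.0
tool_pos: [0.5184, 0.2082, 0.11]
eef_rot: [-0.102, 0.995, -0.001, -0.001]
contact_force: [-5.4, -2.2, 8.4]
opening: 0.008
finger_force: 3.9
```

```bash
python3 lev.py 1.6 1.55
```

```text
t 14.0 tip tub mm [-138.5   -0.5  102. ] F tub [-5.7 -1.1  8.4] toolz tub [-0.003 -0.001 -1.   ] op 0.00801098725231723
1.6 [-142.     0.   100.9] 0.0 [-0.119 -0.009 -0.035  0.001 -0.003 -0.001]
1.55 [-144.2    0.    98.5] 0.02 [-0.076 -0.016 -0.08   0.004 -0.019  0.   ]
```

>>> drive_tool:
  targets:
    - {"tx":-0.1,"ty":-0.01,"tz":-0.04,"wx":0,"wy":0,"wz":0,"claw":-1}
    - {"tx":-0.08,"ty":-0.016,"tz":-0.08,"wx":0.004,"wy":-0.019,"wz":0,"claw":-1}
    - {"tx":-0.022,"ty":-0.005,"tz":-0.08,"wx":0.01,"wy":-0.047,"wz":0,"claw":-1}
    - {"tx":-0.018,"ty":-0.004,"tz":-0.082,"wx":0.01,"wy":-0.047,"wz":0,"claw":-1}
    - {"tx":-0.014,"ty":-0.003,"tz":-0.083,"wx":0.01,"wy":-0.047,"wz":0,"claw":-1}
    - {"tx":-0.01,"ty":-0.002,"tz":-0.084,"wx":0.01,"wy":-0.047,"wz":0,"claw":-1}
    - {"tx":-0.006,"ty":-0.001,"tz":-0.084,"wx":0.01,"wy":-0.047,"wz":0,"claw":-1}
    - {"tx":-0.002,"ty":0,"tz":-0.084,"wx":0.01,"wy":-0.047,"wz":0,"claw":-1}

```text
clock: 14.8
tool_pos: [0.5053, 0.2022, 0.0934]
eef_rot: [-0.102, 0.99, 0.003, 0.1]
contact_force: [2.3, 2.4, 5.9]
opening: 0.005
finger_force: 2.7
```

```bash
python3 lev.py 1.25 1.2 1.15 1.1; python3 - <<'E'
from plant import r,vision
from h import *
S=vision.snapshot("top");np.savez("top5.npz",**S)
P=w2t(cloud(S).reshape(-1,3))
m=(abs(P[:,1])<26)&(P[:,0]<-85)&(P[:,0]>-125)&(P[:,2]>60)&(P[:,2]<145);q=P[m];print(len(q))
for x in range(-125,-85,5):
    k=q[(q[:,0]>=x)&(q[:,0]<x+5)];k=k[np.argsort(k[:,1])];print(x+2.5,[(int(a),int(b)) for a,b in k[:,1:][::2]])
E
```

```text
t 14.8 tip tub mm [-150.9   -3.7   85.6] F tub [2.7 1.9 5.9] toolz tub [ 0.199 -0.014 -0.98 ] op 0.004732951423342821
1.25 [-144.1    0.    84. ] 0.32 [ 0.169  0.158 -0.063  0.037 -0.11   0.   ]
1.2 [-143.6    0.    81.6] 0.37 [ 0.002  0.    -0.084  0.01  -0.047  0.   ]
1.15 [-143.1    0.    79.2] 0.42 [ 0.006  0.001 -0.084  0.01  -0.047  0.   ]
1.1 [-142.4    0.    76.9] 0.47 [ 0.01   0.002 -0.084  0.01  -0.047  0.   ]
324
-122.5 [(-10, 92), (-9, 90), (-7, 91), (-5, 89), (-3, 94), (-1, 91), (0, 93), (0, 93), (2, 93), (4, 92), (6, 92), (8, 92), (10, 93)]
-117.5 [(-10, 94), (-8, 96), (-7, 92), (-6, 91), (-4, 93), (-2, 93), (0, 95), (1, 92), (3, 92), (3, 93), (5, 93), (7, 95), (7, 93), (9, 94)]
-112.5 [(-9, 94), (-7, 95), (-5, 97), (-3, 100), (-2, 97), (-1, 94), (0, 95), (0, 95), (4, 94), (6, 97), (8, 96), (9, 96), (10, 93)]
-107.5 [(-21, 90), (-18, 89), (-18, 98), (-16, 100), (-15, 89), (-13, 83), (-10, 98), (-9, 98), (-8, 95), (-6, 99), (-6, 97), (-3, 98), (-2, 96), (0, 93), (1, 96), (3, 98), (4, 95), (5, 95), (7, 98), (9, 94), (12, 87), (14, 88), (16, 88), (18, 93), (20, 98)]
-102.5
[... 397 characters left out ...]
, 125), (7, 125), (9, 127), (10, 125), (12, 128), (16, 124), (17, 116), (19, 118), (21, 117)]
-92.5 [(-19, 125), (-15, 122), (-13, 121), (-11, 127), (-11, 128), (-9, 133), (-7, 123), (-5, 126), (-3, 130), (-3, 124), (-1, 126), (0, 120), (0, 127), (2, 128), (4, 125), (6, 127), (8, 129), (8, 129), (10, 123), (11, 132), (12, 127), (16, 125), (18, 126)]
-87.5 [(-24, 129), (-22, 128), (-20, 126), (-18, 131), (-16, 127), (-16, 125), (-14, 127), (-12, 130), (-10, 133), (-8, 131), (-6, 133), (-6, 130), (-4, 131), (-2, 129), (0, 128), (1, 129), (1, 129), (3, 130), (5, 133), (5, 132), (7, 130), (9, 129), (11, 130), (13, 130), (15, 133), (16, 131), (17, 126), (19, 126), (21, 127), (23, 128), (25, 126)]
```

```bash
python3 - <<'E'
from h import *
A=np.load("top4.npz");B=np.load("top5.npz")
c=[cv2.resize(S["image"][185:245,270:330],None,fx=6.5,fy=6.5,interpolation=cv2.INTER_CUBIC) for S in(A,B)]
cv2.imwrite("pics/cmp.png",np.hstack(c))
print(pix(B,t2w([[-95,0,124],[-100,0,127],[-93,0,131],[-95,20,124]])))
E
```

```text
[[297.33119582 214.43551296]
 [297.84007674 216.94283836]
 [297.28978809 213.39368099]
 [287.2866185  216.21116615]]
```

View pics/cmp.png

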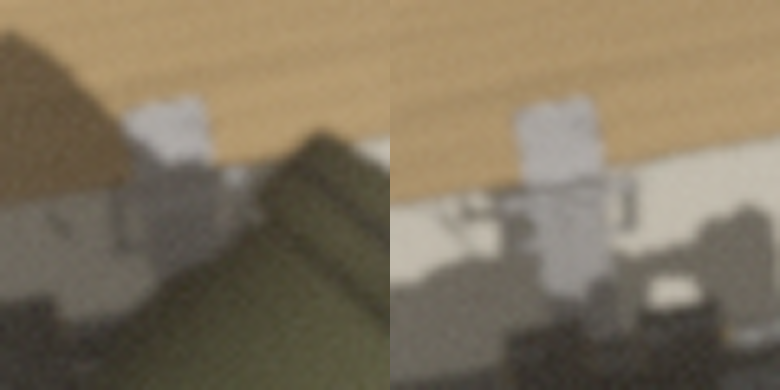

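```bash
python3 lev.py .95
```

```text
t 14.85 tip tub mm [-152.5   -4.6   85. ] F tub [1.9 0.7 5.9] toolz tub [ 0.196 -0.016 -0.98 ] op 0.00570825256409938
0.95 [-139.7    0.    70.1] 0.62 [ 0.286  0.211 -0.541  0.097 -0.393  0.003]
```

>>> drive_tool:
  targets:
    - {"tx":0.1,"ty":0.08,"tz":-0.03,"wx":0.012,"wy":-0.06,"wz":0,"claw":-1}
    - {"tx":0.1,"ty":0.08,"tz":-0.05,"wx":0.012,"wy":-0.06,"wz":0,"claw":-1}
    - {"tx":0.06,"ty":0.04,"tz":-0.07,"wx":0.012,"wy":-0.05,"wz":0,"claw":-1}
    - {"tx":0.02,"ty":0.01,"tz":-0.08,"wx":0.012,"wy":-0.05,"wz":0,"claw":-1}
    - {"tx":0.02,"ty":0.01,"tz":-0.08,"wx":0.012,"wy":-0.05,"wz":0,"claw":-1}
    - {"tx":0.02,"ty":0.005,"tz":-0.08,"wx":0.012,"wy":-0.05,"wz":0,"claw":-1}
    - {"tx":0.02,"ty":0.005,"tz":-0.08,"wx":0.012,"wy":-0.05,"wz":0,"claw":-1}
    - {"tx":0.02,"ty":0.005,"tz":-0.08,"wx":0.012,"wy":-0.05,"wz":0,"claw":-1}

```text
clock: 15.65
tool_pos: [0.5019, 0.1954, 0.0752]
eef_rot: [-0.095, 0.96, 0.012, 0.262]
contact_force: [-4.8, -1.3, 9.1]
opening: 0.006
finger_force: 5.1
```

```bash
python3 lev.py .85 .6
```

```text
t 15.65 tip tub mm [-153.2   -9.9   68.3] F tub [-5.  -0.3  9.1] toolz tub [ 0.506 -0.031 -0.862] op 0.005550895367186169
0.85 [-138.3    0.    65. ] 0.7 [ 0.385  0.408 -0.133  0.057 -0.154  0.015]
0.6 [-136.6    0.    50.6] 0.7 [ 0.056  0.012 -0.481  0.     0.     0.   ]
```

```bash
python3 -c "
from plant import r
s=r.get_state();print(s['q'].round(3),s['moment'],s['joint_torque'].round(1),s['qd'].round(3))"
```

```text
[-0.246  0.966 -0.566  2.401  2.33   0.922 -1.088] [-0.05267464  0.41822523 -0.0052929 ] [  1.6 -44.1  -2.6  -1.   -0.1   0.4   0.7] [-0.004  0.378 -0.235  0.423  0.576  1.188 -0.694]
```

>>> drive_tool:
  targets:
    - {"tx":0.02,"ty":0.05,"tz":0.05,"wx":0,"wy":0,"wz":0,"claw":-1}
    - {"tx":0.05,"ty":0.05,"tz":0.05,"wx":0,"wy":0,"wz":0,"claw":-1}
    - {"tx":0.05,"ty":0.05,"tz":0.03,"wx":0,"wy":0,"wz":0,"claw":-1}
    - {"tx":0.05,"ty":0.05,"tz":0,"wx":0,"wy":0,"wz":0,"claw":-1}
    - {"tx":0.05,"ty":0.05,"tz":0,"wx":0,"wy":0,"wz":0,"claw":-1}
    - {"tx":0.05,"ty":0.05,"tz":0,"wx":0,"wy":0,"wz":0,"claw":-1}
    - {"tx":0.05,"ty":0.05,"tz":0,"wx":0,"wy":0,"wz":0,"claw":-1}
    - {"tx":0.05,"ty":0.05,"tz":0,"wx":0,"wy":0,"wz":0,"claw":-1}

```text
clock: 16.45
tool_pos: [0.5094, 0.201, 0.0763]
eef_rot: [-0.095, 0.962, 0.006, 0.256]
contact_force: [-10.7, -6.1, 7.0]
opening: 0.006
finger_force: 5.6
```

```bash
sed -i 's/0,.7)/0,.5)/' lev.py; python3 lev.py 1 .85 .6; python3 -c "
from plant import r
s=r.get_state();print(s['q'].round(3),s['qd'].round(3))"
```

```text
t 16.45 tip tub mm [-144.8   -5.9   69.3] F tub [-11.7  -3.8   7. ] toolz tub [ 0.494 -0.041 -0.869] op 0.005636291299796795
1.0 [-144.4    0.    70.3] 0.5 [-0.023  0.187  0.034  0.031  0.023  0.017]
0.85 [-145.2    0.    61.5] 0.5 [-0.026 -0.005 -0.291  0.     0.     0.   ]
0.6 [-137.6    0.    52.1] 0.5 [ 0.249  0.052 -0.314  0.     0.     0.   ]
[-0.261  0.949 -0.546  2.361  2.288  0.866 -1.048] [-0.017 -0.009  0.018 -0.059 -0.037 -0.053  0.041]
```

>>> drive_tool:
  targets:
    - {"tx":-0.01,"ty":0.03,"tz":-0.06,"wx":0,"wy":0,"wz":0,"claw":-1}
    - {"tx":-0.01,"ty":0.03,"tz":-0.06,"wx":0,"wy":0,"wz":0,"claw":-1}
    - {"tx":0,"ty":0.03,"tz":-0.06,"wx":0,"wy":0,"wz":0,"claw":-1}
    - {"tx":0,"ty":0.03,"tz":-0.06,"wx":0,"wy":0,"wz":0,"claw":-1}
    - {"tx":0,"ty":0.03,"tz":-0.06,"wx":0,"wy":0,"wz":0,"claw":-1}
    - {"tx":0,"ty":0.03,"tz":-0.06,"wx":0,"wy":0,"wz":0,"claw":-1}
    - {"tx":0.02,"ty":0.03,"tz":-0.06,"wx":0,"wy":0,"wz":0,"claw":-1}
    - {"tx":0.02,"ty":0.03,"tz":-0.06,"wx":0,"wy":0,"wz":0,"claw":-1}

```text
clock: 17.25
tool_pos: [0.5143, 0.2068, 0.0638]
eef_rot: [-0.092, 0.961, 0.004, 0.261]
contact_force: [-5.1, -10.2, 12.8]
opening: 0.004
finger_force: 6.8
```

```bash
python3 lev.py .8 .7 .6 .5 .4 .3 .2 .1; python3 -c "
from plant import r
s=r.get_state();print(s['q'].round(3),s['qd'].round(3))"
```

```text
t 17.25 tip tub mm [-138.7   -1.4   56.9] F tub [-7.1 -8.9 12.8] toolz tub [ 0.502 -0.046 -0.864] op 0.003960835644471681
0.8 [-143.9    0.    59.5] 0.5 [-0.17  -0.002  0.089  0.032  0.032  0.022]
0.7 [-140.9    0.    55.6] 0.5 [ 0.097  0.02  -0.129  0.     0.     0.   ]
0.6 [-137.6    0.    52.1] 0.5 [ 0.109  0.023 -0.118  0.     0.     0.   ]
0.5 [-133.9    0.    48.9] 0.5 [ 0.12   0.025 -0.106  0.     0.     0.   ]
0.4 [-130.     0.    46.1] 0.5 [ 0.13   0.027 -0.094  0.     0.     0.   ]
0.3 [-125.7    0.    43.7] 0.5 [ 0.138  0.029 -0.08   0.     0.     0.   ]
0.2 [-121.3    0.    41.7] 0.5 [ 0.145  0.03  -0.065  0.     0.     0.   ]
0.1 [-116.7    0.    40.2] 0.5 [ 0.151  0.031 -0.05   0.     0.     0.   ]
[-0.273  0.983 -0.545  2.346  2.298  0.898 -1.061] [-0.01   0.042  0.003 -0.03   0.012  0.017 -0.002]
```

>>> drive_tool:
  targets:
    - {"tx":0.045,"ty":0.0,"tz":-0.06,"wx":0,"wy":0,"wz":0,"claw":-1}
    - {"tx":0.05,"ty":0.0,"tz":-0.058,"wx":0,"wy":0,"wz":0,"claw":-1}
    - {"tx":0.055,"ty":0.005,"tz":-0.057,"wx":0,"wy":0,"wz":0,"claw":-1}
    - {"tx":0.055,"ty":0.01,"tz":-0.055,"wx":0,"wy":0,"wz":0,"claw":-1}
    - {"tx":0.06,"ty":0.01,"tz":-0.053,"wx":0,"wy":0,"wz":0,"claw":-1}
    - {"tx":0.06,"ty":0.01,"tz":-0.05,"wx":0,"wy":0,"wz":0,"claw":-1}
    - {"tx":0.06,"ty":0.01,"tz":-0.048,"wx":0,"wy":0,"wz":0,"claw":-1}
    - {"tx":0.06,"ty":0.01,"tz":-0.045,"wx":0,"wy":0,"wz":0,"claw":-1}

```text
clock: 18.05
tool_pos: [0.5266, 0.2116, 0.0506]
eef_rot: [-0.094, 0.961, 0.007, 0.26]
contact_force: [-5.2, -4.9, 7.6]
opening: 0.005
finger_force: 4.1
```

```bash
python3 lev.py .5 .4 .3 .2 .1
```

```text
t 18.05 tip tub mm [-125.7    1.    43.7] F tub [-6.1 -3.8  7.6] toolz tub [ 0.5   -0.04  -0.865] op 0.005160865800656831
0.5 [-133.9    0.    48.9] 0.5 [-0.254 -0.096  0.177  0.028  0.03   0.017]
0.4 [-130.     0.    46.1] 0.5 [ 0.13   0.027 -0.094  0.     0.     0.   ]
0.3 [-125.7    0.    43.7] 0.5 [ 0.138  0.029 -0.08   0.     0.     0.   ]
0.2 [-121.3    0.    41.7] 0.5 [ 0.145  0.03  -0.065  0.     0.     0.   ]
0.1 [-116.7    0.    40.2] 0.5 [ 0.151  0.031 -0.05   0.     0.     0.   ]
```

>>> drive_tool:
  targets:
    - {"tx":0.07,"ty":0.01,"tz":-0.035,"wx":0,"wy":0,"wz":0,"claw":-1}
    - {"tx":0.07,"ty":0.01,"tz":-0.033,"wx":0,"wy":0,"wz":0,"claw":-1}
    - {"tx":0.07,"ty":0.01,"tz":-0.03,"wx":0,"wy":0,"wz":0,"claw":-1}
    - {"tx":0.07,"ty":0.01,"tz":-0.027,"wx":0,"wy":0,"wz":0,"claw":-1}
    - {"tx":0.05,"ty":0.01,"tz":-0.015,"wx":0,"wy":0,"wz":0,"claw":-1}
    - {"tx":0.03,"ty":0.006,"tz":-0.008,"wx":0,"wy":0,"wz":0,"claw":-1}
    - {"tx":0.03,"ty":0.006,"tz":-0.007,"wx":0,"wy":0,"wz":0,"claw":-1}
    - {"tx":0,"ty":0,"tz":0,"wx":0,"wy":0,"wz":0,"claw":-1}

```text
clock: 18.85
tool_pos: [0.5381, 0.2148, 0.0455]
eef_rot: [-0.094, 0.961, 0.008, 0.259]
contact_force: [-4.9, -3.3, 3.4]
opening: 0.004
finger_force: 2.5
```

```bash
python3 lev.py .1 0
```

```text
t 18.85 tip tub mm [-113.9    1.8   38.6] F tub [-5.4 -2.3  3.4] toolz tub [ 0.5   -0.037 -0.865] op 0.004452488746388025
0.1 [-116.7    0.    40.2] 0.5 [-0.072 -0.085  0.058  0.027  0.029  0.016]
0.0 [-111.9    0.    39.2] 0.5 [ 0.155  0.032 -0.035  0.     0.     0.   ]
```

>>> drive_tool:
  targets:
    - {"tx":0.015,"ty":0.003,"tz":0,"wx":0,"wy":0,"wz":0,"claw":-1}
    - {"tx":0.015,"ty":0.003,"tz":0,"wx":0,"wy":0,"wz":0,"claw":-1}
    - {"tx":0.015,"ty":0.003,"tz":0,"wx":0,"wy":0,"wz":0,"claw":-1}
    - {"tx":0.015,"ty":0.003,"tz":0,"wx":0,"wy":0,"wz":0,"claw":-1}
    - {"tx":0.015,"ty":0.003,"tz":0,"wx":0,"wy":0,"wz":0,"claw":-1}
    - {"tx":0.015,"ty":0.003,"tz":0,"wx":0,"wy":0,"wz":0,"claw":-1}
    - {"tx":0,"ty":0,"tz":0,"wx":0,"wy":0,"wz":0,"claw":-1}
    - {"tx":0,"ty":0,"tz":0,"wx":0,"wy":0,"wz":0,"claw":-1}

```text
clock: 19.65
tool_pos: [0.5385, 0.2149, 0.0451]
eef_rot: [-0.095, 0.962, 0.008, 0.257]
contact_force: [-10.3, -4.3, 8.2]
opening: 0.006
finger_force: 5.4
```

```bash
python3 lev.py 0
```

```text
t 19.65 tip tub mm [-113.5    1.8   38.2] F tub [-10.9  -2.1   8.2] toolz tub [ 0.496 -0.037 -0.867] op 0.005861795057703288
0.0 [-111.9    0.    39.2] 0.5 [ 0.07  -0.056  0.035  0.027  0.025  0.014]
```

>>> drive_tool:
  targets:
    - {"tx":0.015,"ty":0.003,"tz":0.01,"wx":0,"wy":0,"wz":0,"claw":-1}
    - {"tx":0.015,"ty":0.003,"tz":0.01,"wx":0,"wy":0,"wz":0,"claw":-1}
    - {"tx":0.015,"ty":0.003,"tz":0.01,"wx":0,"wy":0,"wz":0,"claw":-1}
    - {"tx":0.015,"ty":0.003,"tz":0.01,"wx":0,"wy":0,"wz":0,"claw":-1}
    - {"tx":0.015,"ty":0.003,"tz":0,"wx":0,"wy":0,"wz":0,"claw":-1}
    - {"tx":0.015,"ty":0.003,"tz":0,"wx":0,"wy":0,"wz":0,"claw":-1}
    - {"tx":0,"ty":0,"tz":0,"wx":0,"wy":0,"wz":0,"claw":-1}
    - {"tx":0,"ty":0,"tz":0,"wx":0,"wy":0,"wz":0,"claw":-1}

```text
clock: 20.45
tool_pos: [0.5387, 0.2149, 0.0453]
eef_rot: [-0.096, 0.962, 0.008, 0.255]
contact_force: [-14.4, -4.6, 7.1]
opening: 0.004
finger_force: 7.4
```

```bash
python3 lev.py 0
```

```text
t 20.45 tip tub mm [-113.3    1.7   38.4] F tub [-15.   -1.6   7.1] toolz tub [ 0.492 -0.036 -0.87 ] op 0.004353954248035802
0.0 [-111.9    0.    39.2] 0.5 [ 0.062 -0.056  0.029  0.028  0.02   0.013]
```

>>> drive_tool:
  targets:
    - {"tx":-0.1,"ty":-0.02,"tz":0,"wx":0,"wy":0,"wz":0,"claw":-1}
    - {"tx":-0.3,"ty":-0.06,"tz":0,"wx":0,"wy":0,"wz":0,"claw":-1}
    - {"tx":-0.4,"ty":-0.08,"tz":0.3,"wx":0,"wy":0,"wz":0,"claw":-1}
    - {"tx":-0.3,"ty":-0.06,"tz":0.7,"wx":0,"wy":0,"wz":0,"claw":-1}
    - {"tx":0,"ty":0,"tz":0.9,"wx":0,"wy":0.06,"wz":0,"claw":-1}
    - {"tx":0,"ty":-0.3,"tz":0.9,"wx":0,"wy":0.06,"wz":0,"claw":-1}
    - {"tx":0,"ty":-0.9,"tz":0.9,"wx":0,"wy":0.06,"wz":0,"claw":-1}
    - {"tx":0,"ty":-0.9,"tz":0.9,"wx":0,"wy":0.06,"wz":0,"claw":-1}

```text
clock: 21.25
tool_pos: [0.5149, 0.1608, 0.1651]
eef_rot: [-0.09, 0.982, 0.007, 0.165]
contact_force: [-0.3, -0.9, -1.5]
opening: 0.006
finger_force: 0.0
```

>>> drive_tool:
  targets:
    - {"tx":0,"ty":-0.9,"tz":0.6,"wx":0,"wy":0,"wz":0,"claw":-1}
    - {"tx":0,"ty":-0.9,"tz":0.4,"wx":0,"wy":0,"wz":0,"claw":-1}
    - {"tx":0,"ty":-0.9,"tz":0,"wx":0,"wy":0,"wz":0,"claw":-1}
    - {"tx":0,"ty":-0.9,"tz":0,"wx":0,"wy":0,"wz":0,"claw":-1}
    - {"tx":0,"ty":-0.9,"tz":0,"wx":0,"wy":0,"wz":0,"claw":-1}
    - {"tx":0,"ty":-0.9,"tz":0,"wx":0,"wy":0,"wz":0,"claw":-1}
    - {"tx":0,"ty":-0.5,"tz":0,"wx":0,"wy":0,"wz":0,"claw":-1}
    - {"tx":0,"ty":0,"tz":0,"wx":0,"wy":0,"wz":0,"claw":-1}

```text
clock: 22.05
tool_pos: [0.5112, -0.0161, 0.1912]
eef_rot: [-0.091, 0.983, 0.007, 0.161]
contact_force: [-0.0, 0.6, -0.4]
opening: 0.003
finger_force: 0.0
```

```bash
python3 - <<'E'
from plant import r,vision
from h import *
show(r.get_state())
S=vision.snapshot("top");D=vision.snapshot("side")
P=w2t(cloud(S).reshape(-1,3));m=(P[:,0]<60)&(P[:,0]>-70)&(abs(P[:,1])<90)&(P[:,2]>100)&(P[:,2]<140)
q=P[m];A=np.c_[q[:,0]-89,q[:,1],np.ones(len(q))];print("lid",len(q),np.linalg.lstsq(A,q[:,2],rcond=None)[0])
m=(abs(P[:,1])<25)&(P[:,0]<-88)&(P[:,0]>-170)&(P[:,2]>25);q=P[m];q=q[np.argsort(q[:,0])];print(q[:40].astype(int).tolist())
c=[cv2.resize(S["image"][180:240,265:325],None,fx=6.6,fy=6.6,interpolation=cv2.INTER_CUBIC),cv2.resize(D["image"][170:260,220:310],(396,396),interpolation=cv2.INTER_CUBIC)]
cv2.imwrite("pics/fin.png",np.hstack(c))
E
```

```text
t 22.05 tip tub mm [-188.5 -218.8  183.7] F tub [ 0.1  0.6 -0.4] toolz tub [ 0.317 -0.021 -0.948] op 0.002908776164944339
lid 6033 [-8.29265972e-03 -6.65827841e-04  1.25320484e+02]
[[-106, -2, 37], [-106, 10, 35], [-106, 0, 38], [-106, 1, 35], [-105, -9, 35], [-105, 3, 38], [-105, -7, 37], [-104, 7, 99], [-104, 9, 97], [-104, 10, 64], [-104, 0, 97], [-104, -11, 98], [-103, 1, 97], [-103, -9, 96], [-103, 3, 98], [-103, -7, 96], [-103, 5, 101], [-102, -5, 99], [-102, 7, 100], [-102, -3, 98], [-102, 8, 89], [-102, -2, 59], [-102, -1, 35], [-102, 10, 87], [-101, -8, 123], [-101, 3, 123], [-101, -6, 123], [-101, 5, 124], [-100, -4, 125], [-100, 7, 124], [-100, -2, 124], [-100, 9, 124], [-100, 0, 127], [-100, 11, 123], [-99, -10, 123], [-99, 1, 126], [-99, -8, 124], [-99, 3, 123], [-99, -6, 123], [-99, 5, 125]]
```

View pics/fin.png

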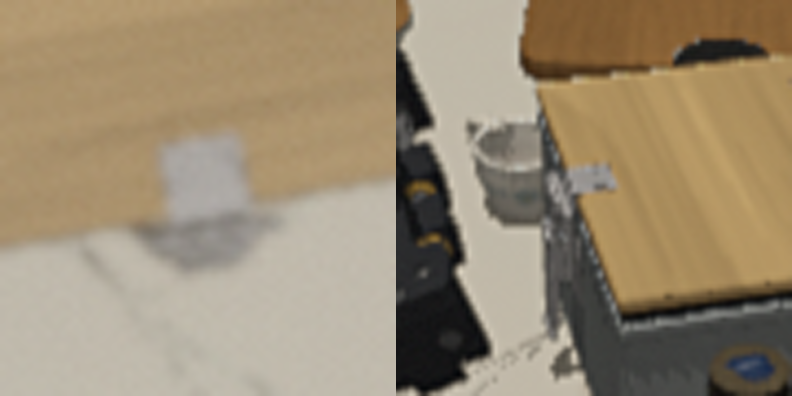

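```bash
python3 -c "
from plant import workorder
print(workorder.finish_job())"
```

```text
the job is handed in; nothing more can be done
None
```

The tub is shut: the lid bedded on the seal, the loop went over the lip, and the lever was pressed to its hard stop. The lid now measures 0.008 rad (about 0.009 when latched). The highest pushes I read were about 19 N on the lid and 17 N on the lever, the final look showed the arm clear, and the job was handed in just after 22 s.

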